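Press a tile frame's end rail home with a trigger bar clamp

ROBOT

A 7-joint arm with a two-finger parallel gripper is mounted at the origin on the work surface. World frame = base frame: x ahead of the robot, y to its left, z up, the work surface at z = 0. Lengths are in m, angles in rad, forces in N, time in s.
With the tool pointing down it reaches from about 0.4 to 0.875 m from the base axis. Payload 19.3 kg.
Tool frame: the origin (TCP) lies at the very end of the fingers, on their centre line; the grasp point (between the pads) lies 19 mm behind it; y points along the fingers, x is the direction in which the jaws open and shut, and the axes are right-handed (so a half turn about y gives the same grasp; the last joint's range is limited). The gripper opens to 85 mm and grips with 20 to 120 N. Pads are 22 mm wide; open, the fingers measure 114 mm over their backs; the gripper's body (76 mm by 85 mm) begins 54 mm behind the grasp point. The pads swing forward as they close: fully open they stand 13 mm farther back than shut.
Start: joints at [-1.259, 0.521, -0.036, 1.599, 0.021, 1.021, -0.113], TCP at [0.233, 0.58, 0.231] pointing down, gripper open.
Joint ranges: [-2.91, 2.91], [-0.3, 2.13], [-1.5, 1.42], [0.17, 2.43], [-1.26, 4.41], [0.16, 1.93], [-2.52, 2.52]. Speed limits (rad/s): [1.89, 1.89, 2.39, 2.39, 3.01, 3.01, 3.01].

INTERFACE

Orientations are given as [roll, pitch, yaw] about the fixed x, y, z axes, in that order (R = Rz(yaw) Ry(pitch) Rx(roll)).
In Python, from workcell import bot gives the robot as it stands. The module is installed in compiled form; this text tells all that it offers.
- The arm moves only by the shell command python3 -m crank 'ROWS' [FORCE]. ROWS is JSON, a list of rows, each an object of numbers: "hand": the closure, from 0 (fully open) to 1 (shut); "dx", "dy", "dz": the shift along the tool's x, y, z in mm; "yaw": the turn about the tool's y in rad. In form: [{"hand": .., "dx": .., "dy": .., "dz": .., "yaw": ..}, ...]. A call has 1 to 12 rows; each row is the pose to reach, as a shift and turn from the pose commanded when the call began, along the tool's axes at that moment; what a row does not reach only later rows make up. A row lasts 1/12 s, in which the tool goes at most 41.7 mm and 7.16 degrees, less where a joint would pass 70% of its speed; a pose out of reach is approached as far as the arm can. A call with a gripper value outside its range is refused whole. The fingers move at their own pace and stop on an object; FORCE is the grip in N (left out, the last holds). Time passes only in rows, so rows that repeat a pose let the fingers close. It gives the time, the measured TCP pose, the force and the opening at its end, in the units of the state.
- bot.observe(): the state, without advancing time (a new reading comes with each control period).
- bot.grab_frame(name): name is "side" or "top" or "wrist"; returns the picture (420x560x3 uint8, red, green, blue); there is no depth.
- bot.camera_info(name): a dict with "fx", "fy", "cx", "cy" (pixels), "dist" ([k1, k2, p1, p2, k3] as OpenCV has them; the pictures are not rectified), "rvec" (rotation vector, rad) and "tvec" (3), from world to camera coordinates, as OpenCV has them. Camera axes: x right, y down, z forward; pixel columns grow to the right and rows downward; lengths in m; the calibration is good to about 2 mm. A picture is of the moment at which its call begins: read the wrist's pose just before it. camera_info takes no time and is no camera call; for the wrist camera it gives the pose at the moment of the call.
- bot.job_done(): hands the job in, once; it reports no verdict.
The state is a dict: "clock": time; "qpos": joint angles; "qd": joint speeds; "joint_efforts": joint torques, N m; "position": TCP position; "tool_rot": TCP orientation; "force": force on the tool from outside, world axes, zero at the start; "moment": the same for the moment, N m; "grip_width": finger opening in m.
Only numpy, scipy, OpenCV 4.12 (cv2) and the standard library are available. Lean on these libraries where they do the work, as an engineer would, in place of code of your own. Each camera call takes 0.05 s, during which the arm holds its last target.

TASK

Carry the loose trigger bar clamp over to the wooden tile frame and lay it flat on the table so that the frame lies between its two jaws; let go of it, then squeeze and let go its trigger again and again until the jaws have pushed the frame's loose end rail fully home. Then press the clamp's red release tab until the jaws have sprung fully open again, and leave the clamp lying flat and open around the frame. Do not touch the frame itself with the gripper or arm, since its glaze is fresh, and leave the other things on the table where they are.

Things in the scene. Friction and masses are not known exactly. Their poses are not given: they have to be found in the camera images.
- clamp: Loose one-hand bar clamp, 0.6 kg, lying on its side. Origin: underside (table level), on the bar's centre line, in line with the grip-side pad's face. x runs along the steel bar towards the far jaw, y to the side of handle and trigger, z up. Black housing x -92..0, y -14..14, 36 mm high. Bar 10 mm wide, z 16..28, tail to x -102 (further back as it closes).
- grip_pad (a point): Centre of the red pad of the grip-side jaw (clamp x 0, y -55, z 14), facing +x. That jaw: x -20..0, reaching to y -69, 30 mm high. Pads are 26 mm wide, z 4..24; open, they stand 142 mm apart. The frame fits between the pads with its near edge beside the bar.
- handle (a point): Middle of the fixed black handle (clamp x -69, y 62, z 20): a straight bar along y, x -76..-62, y 12..102, z 1..39.
- fin (a point): Carrying fin (teal) on top of the housing, near the centre of mass, at clamp x -16, y 0; this point is 52 mm above the clamp's underside. The fin is 36 mm long (x -34..2), 14 mm thick across y, and stands from z 36 to z 65: pinch it across y from above to carry the clamp.
- squeeze (a point): Point 24 mm above the underside at clamp x -57, y 62, between handle and trigger: squeeze here along the clamp's x axis, from above. At rest handle back to trigger front spans x -76..-28 (48 mm), fully squeezed x -76..-48 (28 mm); both stand z 2..38. Opening to 70 mm lets the trigger spring back fully. Nothing stands within 25 mm of their outer sides.
- trigger (a joint): Swing of the sprung teal trigger about an upright pivot at clamp x -44, y 12: 0 at rest, 0.4 rad fully squeezed (its round 12 mm bulge, 50 mm from the pivot, moves 20 mm along -x to its stop). Takes 4 to 18 N at the bulge; springs back in about 0.3 s when let go. The drive slips at about 16 N of jaw force, so it can always be squeezed fully.
- bar (a joint): How far the far jaw is drawn in (m): 0 fully open, up to 0.058. Each full squeeze draws it in about 12 mm; a ratchet then holds it (it may fall back up to 6 mm). While the release tab is fully down a spring of about 3 N drives it back to 0.
- far_pad (a point): Centre of the face of the far jaw's red pad (clamp x 142 when open, y -55, z 14; moves with the bar). The far jaw is 32 mm high, reaches to y -68 and ends 22 mm beyond this face.
- tab_top (a point): Centre of the top of the red release tab, 22 x 20 mm, on the housing at clamp x -75, y 0, 44 mm above the underside. Press it straight down 6 mm (about 5 to 7 N) and hold about 1 s: the ratchet lets go and the jaws spring open. It rises by itself.
- frame: Loose wooden frame round a glazed blue tile, 0.4 kg, lying flat: 70 mm (x) by 100 mm (y, with the rail home) by 24 mm high, tile pattern up to 27 mm. Origin under the middle of the closed frame, y axis towards the loose end rail: fixed end at y -50, rail's outer face at y 50 plus the gap. Pushed at the rail alone it just slides over the table.
- frame_mid (a point): Middle of the closed frame, 12 mm above the table.
- rail (a joint): Gap under the end rail (m): the 12 mm thick pale rail slides on two dowels along the frame's y; 0 = fully home, starts 6 to 12 mm out. Moves stiffly (about 4 N) and stays where it is left.
- rail_end (a point): Centre of the outer face of the loose end rail (moves with it).
- bowl: Bystander: cream bowl, 124 mm across, 55 mm high; origin under its centre.
- beaker: Bystander: glass beaker, 60 mm across, 75 mm high; origin under its centre.
- jar: Bystander: turquoise jar, 60 mm across, 85 mm high; origin under its centre.
- carved_tile: Bystander: clay relief tile 100 x 100 x 14 mm lying flat; origin under its centre.
- tile_stack: Bystander: stack of three tiles 90 x 90 mm, 39 mm high; origin under its centre.
- painted_tile: Bystander: turquoise tile 80 x 80 x 12 mm lying flat; origin under its centre.
- brush: Bystander: brush 170 mm long lying flat; origin under its middle.

How it is judged:
On the way, in this order (a step that is already met when the one before it is completed fails the run):
1. the clamp lies flat on the table with the frame between its jaws, and the gripper has let go of it (height (world z) of clamp below 0.006 m and angle between clamp's own z axis and vertical below 0.08 rad and x of frame_mid in the frame of clamp between 0.04 and 0.105 m and y of frame_mid in the frame of clamp between -0.1 and -0.03 m and contact force between the fingers and clamp below 0.3 N), for 0.1 s.
2. the end rail is home, pushed by the jaws, which the trigger has walked in by at least 28 mm (value of joint rail below 0.0015 m and value of joint bar above 0.028 m), for 0.1 s.
At the end, for the whole second after the job is handed in: The end rail is home (gap under 1.5 mm); the clamp's jaws have sprung open again (far jaw within 4 mm of fully open); the clamp lies flat on the table at rest with the frame still between its jaws; the frame lies flat at rest, within 80 mm of where it started (value of joint rail below 0.0015 m and value of joint bar below 0.004 m and height (world z) of each of clamp, frame below 0.006 m and angle between each of clamp, frame's own z axis and vertical below 0.08 rad and x of frame_mid in the frame of clamp between 0.04 and 0.105 m and y of frame_mid in the frame of clamp between -0.1 and -0.03 m and distance of frame from where it was at the start of the episode below 0.08 m and linear speed of each of clamp, frame below 0.02 m/s); the robot touches nothing.
It fails at once if the gripper or arm pressed on the frame or its rail (contact force between any of the fingers, the arm and frame above 2 N).
It fails at once if a bystander was moved more than 30 mm (distance of any of bowl, beaker, jar, carved_tile, tile_stack, painted_tile, brush from where it was at the start of the episode above 0.03 m).
It also fails if it takes over 61 s, if anything falls off the work surface, if the arm or the gripper's body presses on something with over 40 N, if the wrist force passes 120 N, or if a joint passes its speed limit or range.

## Working session

There is one attempt and no reset: what is moved stays moved. The work goes in short steps, Python scripts to look and compute and a shell command to move; the robot and the scene stay as the last step left them, time stands still between calls to the robot, and variables do not carry over. Pictures are saved under pics/ and viewed, and the job is handed in when it is done.

```bash
mkdir -p pics; ls; python3 - <<'E'
from workcell import bot
import cv2
s=bot.observe(); print(s)
for n in ("top","side","wrist"):
    im=bot.grab_frame(n); cv2.imwrite(f"pics/{n}0.png",im[:,:,::-1]); 
    ci=bot.camera_info(n); print(n,ci)
print(bot.observe()['clock'])
E
```

```text
pics
{'clock': 0.0, 'qpos': array([-1.25922645,  0.52204145, -0.03633316,  1.59995817,  0.02122388,
        1.02106823, -0.11281066]), 'qd': array([ 1.72716826e-03, -1.62312851e-03, -1.78432414e-04, -1.70580662e-05,
        8.70691898e-04,  1.55051687e-03,  3.92890364e-05]), 'joint_efforts': array([-1.70594376e-03, -9.27103400e+01,  1.97887748e+00, -3.69923759e+01,
        1.77088729e-02,  8.21120484e-03, -3.31246054e-05]), 'position': array([0.23277305, 0.57970725, 0.23072641]), 'tool_rot': array([-1.57088899e+00,  1.08555729e-03,  1.18902235e+00]), 'force': array([ 1.27550303, -0.61083158, -0.11224201]), 'moment': array([-0.01097172, -0.03525691,  0.00301558]), 'grip_width': 0.08561172223921028}
top {'fx': 529.6115457690436, 'fy': 529.6115457690436, 'cx': 284.6982923756442, 'cy': 210.43197268941057, 'dist': array([-0.1039879,  0.       ,  0.       ,  0.       ,  0.       ]), 'rvec': array([ 2.19152647, -2.12579554,  0.17425615]), 'tvec': array([0.03847821, 0.51739461, 1.5356178 ])}
side {'fx': 522.430554758089, 'fy': 522.430554758089, 'cx': 272.5850010647304, 'cy': 207.64566495988933, 'dist': array([-0.16995839,  0.        ,  0.        ,  0.        ,  0.        ]), 'rvec': array([ 2.48394933, -0.06678315,  0.04279568]), 'tvec': array([-0.4913925 ,  0.10299514,  1.4000136 ])}
wrist {'fx': 305.8073768987551, 'fy': 305.8073768987551, 'cx': 280.3347753913441, 'cy': 208.01181394188941, 'dist': array([-0.03375781,  0.        ,  0.        ,  0.        ,  0.        ]), 'rvec': array([-2.36631179, -1.60132176, -0.26533931]), 'tvec': array([-0.62306331, -0.04258617,  0.38135043])}
0.15
```

View pics/top0.png

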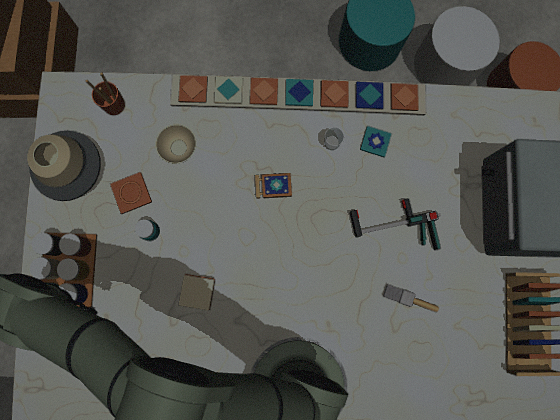

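View pics/side0.png

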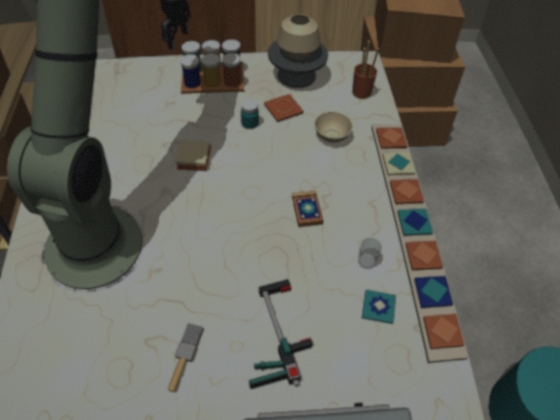

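View pics/wrist0.png

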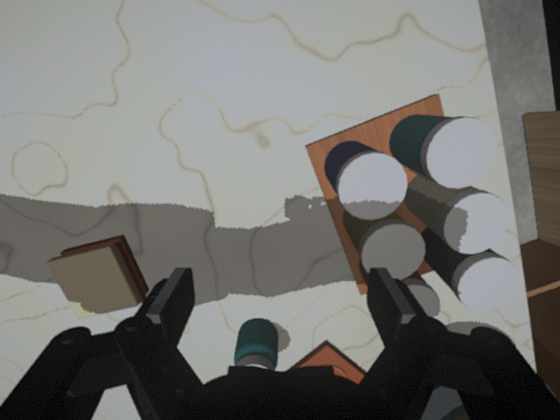

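```bash
cat > h.py <<'E'
import numpy as np, cv2
from workcell import bot
def ray(name,uv,ci=None):
    ci=ci or bot.camera_info(name)
    K=np.array([[ci['fx'],0,ci['cx']],[0,ci['fy'],ci['cy']],[0,0,1]])
    R=cv2.Rodrigues(np.array(ci['rvec']))[0]; t=np.array(ci['tvec'])
    p=cv2.undistortPoints(np.array(uv,float).reshape(-1,1,2),K,np.array(ci['dist'])).reshape(-1,2)
    d=np.c_[p,np.ones(len(p))]@R
    return -R.T@t,d
def onz(name,uv,z,ci=None):
    o,d=ray(name,uv,ci); s=(z-o[2])/d[:,2]
    return o+d*s[:,None]
def proj(name,P,ci=None):
    ci=ci or bot.camera_info(name)
    K=np.array([[ci['fx'],0,ci['cx']],[0,ci['fy'],ci['cy']],[0,0,1]])
    return cv2.projectPoints(np.array(P,float).reshape(-1,1,3),np.array(ci['rvec']),np.array(ci['tvec']),K,np.array(ci['dist']))[0].reshape(-1,2)
def delta(target,yaw=None):
    "tool-axis shift mm from measured pose to target TCP, and yaw turn (tool y down)"
    s=bot.observe(); from scipy.spatial.transform import Rotation as Ro
    R=Ro.from_euler('xyz',s['tool_rot']).as_matrix()
    d=R.T@(np.array(target)-s['position'])*1000
    y=None if yaw is None else -((yaw-s['tool_rot'][2]+np.pi)%(2*np.pi)-np.pi)
    return np.round(d,1),y
E
python3 - <<'E'
import cv2
im=cv2.imread('pics/top0.png')
c=im[180:270,330:460]; cv2.imwrite('pics/c1.png',cv2.resize(c,None,fx=6,fy=6,interpolation=cv2.INTER_CUBIC))
c=im[160:210,240:310]; cv2.imwrite('pics/c2.png',cv2.resize(c,None,fx=8,fy=8,interpolation=cv2.INTER_CUBIC))
from h import *
print(onz('top',[[420,215],[273,185]],0.03))
E
```

```text
[[ 0.51597603 -0.35386852  0.03      ]
 [ 0.59258586  0.09136973  0.03      ]]
```

View pics/c1.png

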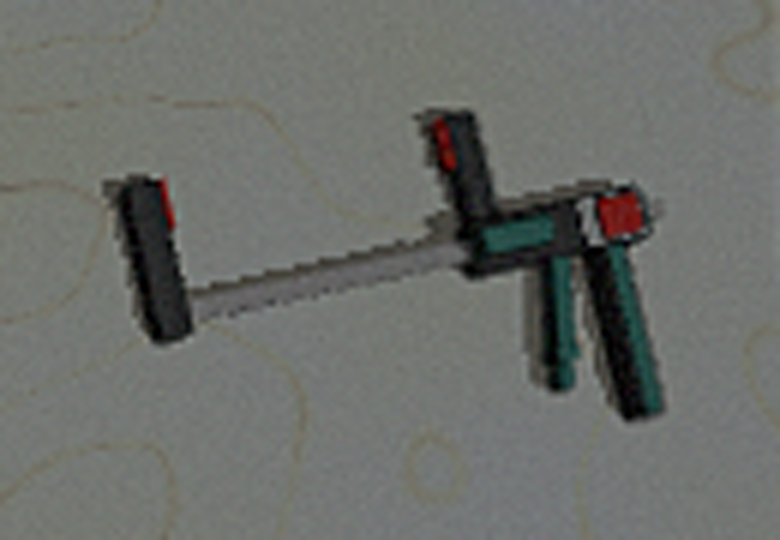

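View pics/c2.png

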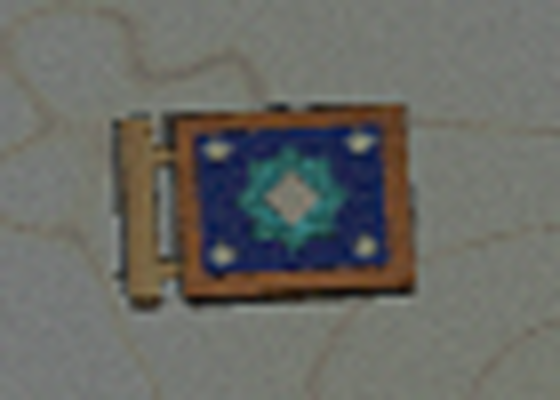

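```bash
python3 - <<'E'
from h import *
ci=bot.camera_info('wrist'); R=cv2.Rodrigues(ci['rvec'])[0]; c=-R.T@ci['tvec']
from scipy.spatial.transform import Rotation as Ro
s=bot.observe(); T=Ro.from_euler('xyz',s['tool_rot']).as_matrix()
print('cam in tool',T.T@(c-s['position'])*1000,'axis',T.T@R[2], 'imgx',T.T@R[0])
cr=lambda p:[p[0]/6+330-.4,p[1]/6+180-.4]
fin=onz('top',[cr((517,235))],.065)[0]; tab=onz('top',[cr((620,213))],.044)[0]
b=onz('top',[cr((455,250)),cr((190,305))],.028)
print(fin,tab,b, np.arctan2(*(b[1]-b[0])[[1,0]]),np.arctan2(*(fin-tab)[[1,0]]))
c8=lambda p:[p[0]/8+240-.4,p[1]/8+160-.4]
print('frame corners z24',onz('top',[c8(p) for p in [(408,104),(412,292),(182,298),(175,112),(118,118),(135,305)]],.024))
print(delta((0.48,0.1,0.23),0.2))
for yaw in (.2,): print(delta((0.45,-.25,0.25),yaw))
E
```

```text
cam in tool [  -1.80004779 -143.61139616   83.34554634] axis [ 7.50163480e-04  9.46433620e-01 -3.22897568e-01] imgx [ 9.99999523e-01 -5.07830531e-04  8.34739125e-04]
[ 0.49948437 -0.33127087  0.065     ] [ 0.51494992 -0.38943409  0.044     ] [[ 0.49584223 -0.3096845   0.028     ]
 [ 0.46417449 -0.17600815  0.028     ]] 1.8034067566985523 1.8306818791857888
frame corners z24 [[0.63358331 0.03947925 0.024     ]
 [0.56166048 0.03602453 0.024     ]
 [0.55656523 0.12214199 0.024     ]
 [0.62755002 0.12727352 0.024     ]
 [0.62453253 0.1486637  0.024     ]
 [0.55333822 0.13963826 0.024     ]]
(array([-353.1,    1.2, -408.2]), np.float64(0.9889762476565878))
(array([-689.1,  -18.6, -510.8]), np.float64(0.9889762476565878))
```

```bash
python3 -m crank '[{"hand":0,"dx":-353,"dy":0,"dz":-408,"yaw":0.95},{"hand":0,"dx":-353,"dy":0,"dz":-408,"yaw":0.95},{"hand":0,"dx":-353,"dy":0,"dz":-408,"yaw":0.95},{"hand":0,"dx":-353,"dy":0,"dz":-408,"yaw":0.95},{"hand":0,"dx":-353,"dy":0,"dz":-408,"yaw":0.95},{"hand":0,"dx":-353,"dy":0,"dz":-408,"yaw":0.95},{"hand":0,"dx":-353,"dy":0,"dz":-408,"yaw":0.95},{"hand":0,"dx":-353,"dy":0,"dz":-408,"yaw":0.95},{"hand":0,"dx":-353,"dy":0,"dz":-408,"yaw":0.95},{"hand":0,"dx":-353,"dy":0,"dz":-408,"yaw":0.95},{"hand":0,"dx":-353,"dy":0,"dz":-408,"yaw":0.95},{"hand":0,"dx":-353,"dy":0,"dz":-408,"yaw":0.95}]' 40; python3 -c "
from h import *
print(delta((.5,-.29,.2),.24))"
```

```text
clock: 1.15
position: [0.4623, 0.1336, 0.2314]
tool_rot: [-1.571, -0.0, 0.239]
force: [0.8, 0.8, -0.6]
grip_width: 0.0854
(array([ -63.8,   31.3, -420.5]), np.float64(-0.0007355729435145619))
```

```bash
python3 -m crank '[{"hand":0,"dx":-64,"dy":31,"dz":-410,"yaw":0},{"hand":0,"dx":-64,"dy":31,"dz":-410,"yaw":0},{"hand":0,"dx":-64,"dy":31,"dz":-410,"yaw":0},{"hand":0,"dx":-64,"dy":31,"dz":-410,"yaw":0},{"hand":0,"dx":-64,"dy":31,"dz":-410,"yaw":0},{"hand":0,"dx":-64,"dy":31,"dz":-410,"yaw":0},{"hand":0,"dx":-64,"dy":31,"dz":-410,"yaw":0},{"hand":0,"dx":-64,"dy":31,"dz":-410,"yaw":0},{"hand":0,"dx":-64,"dy":31,"dz":-410,"yaw":0},{"hand":0,"dx":-64,"dy":31,"dz":-410,"yaw":0},{"hand":0,"dx":-64,"dy":31,"dz":-410,"yaw":0},{"hand":0,"dx":-64,"dy":31,"dz":-410,"yaw":0}]' 40; python3 - <<'E'
from h import *
import json
ci=bot.camera_info('wrist'); im=bot.grab_frame('wrist'); print(bot.observe()['position'],bot.observe()['tool_rot'])
cv2.imwrite('pics/w1.png',im[:,:,::-1]); json.dump({k:np.array(v).tolist() for k,v in ci.items()},open('w1.json','w'))
E
```

```text
clock: 2.15
position: [0.4958, -0.2804, 0.1997]
tool_rot: [-1.571, 0.001, 0.235]
force: [0.2, 0.6, -0.4]
grip_width: 0.0855
[ 0.4962731  -0.27852937  0.19982443] [-1.57032313e+00  7.60717463e-04  2.37334497e-01]
```

View pics/w1.png

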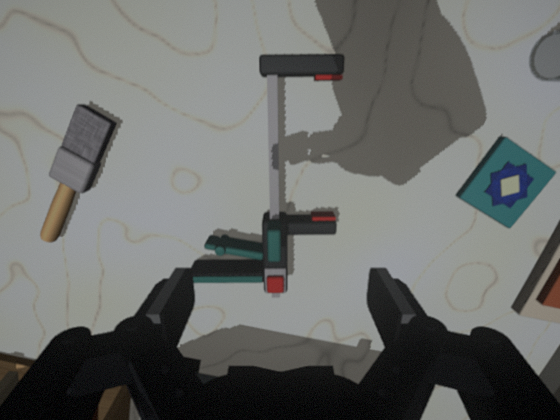

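```bash
python3 - <<'E'
import cv2
im=cv2.imread('pics/w1.png')
c=im[200:300,185:345]; cv2.imwrite('pics/w1c.png',cv2.resize(c,None,fx=5,fy=5,interpolation=cv2.INTER_CUBIC))
E
```

```text
(no output)
```

View pics/w1c.png

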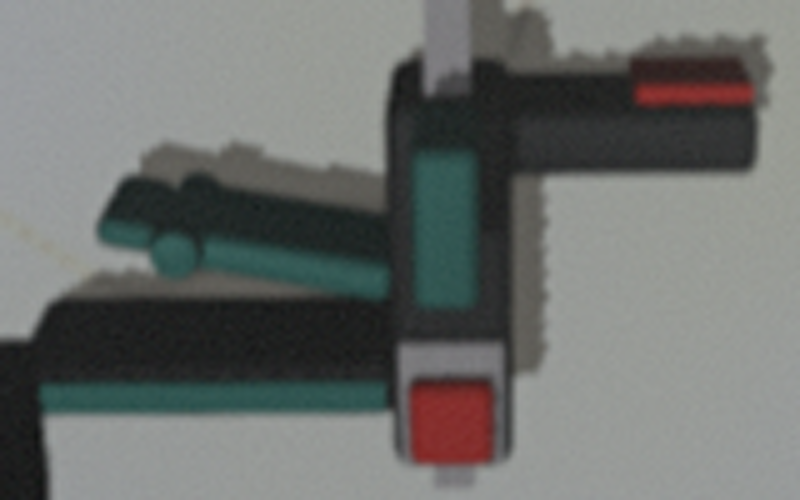

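```bash
python3 - <<'E'
from h import *
import json
ci=json.load(open('w1.json'))
im=cv2.imread('pics/w1.png'); hsv=cv2.cvtColor(im,cv2.COLOR_BGR2HSV)
cr=lambda x,y:[x/5+185-.4,y/5+200-.4]
fc=onz('wrist',[cr(413,150),cr(477,150),cr(477,308),cr(413,308)],.065,ci); print('fin corners',fc,fc.mean(0))
tc=onz('wrist',[cr(452,423)],.044,ci); print('tab',tc)
for r in (90,110,180,200): print(r,im[r,262:292].mean(1).round().astype(int))
d=fc.mean(0)-tc[0]; print(np.arctan2(d[1],d[0]),np.hypot(d[0],d[1]))
e=fc[0]+fc[1]-fc[2]-fc[3]; print(np.arctan2(e[1],e[0]),np.hypot(e[0],e[1])/2)
E
```

```text
fin corners [[ 0.49034432 -0.31822106  0.065     ]
 [ 0.5026087  -0.31526837  0.065     ]
 [ 0.51077789 -0.34932812  0.065     ]
 [ 0.49804339 -0.35239792  0.065     ]] [ 0.50044357 -0.33380387  0.065     ]
tab [[ 0.51475579 -0.39037084  0.044     ]]
90 [150 149 150 148 143 134 130 129 129 132 131 128 130 130 126 111  96  94
  95  92  92  96 111 126 148 156 151 150 151 151]
110 [155 154 153 155 151 145 130 129 129 131 131 130 132 129 128 120  99  97
  95  96  95  98 111 130 145 154 152 152 150 153]
180 [154 154 154 154 154 151 149 136 129 127 129 127 127 130 129 126 113  95
  93  93  92  95 109 141 154 154 153 153 153 151]
200 [151 152 153 149 151 153 151 142 128 125 125 125 128 127 125 127 115  95
  93  92  93  91  93 114 145 152 151 140 135 140]
1.8186094205946648 0.058349480059645416
1.7992831131646971 0.035028688516688646
```

```bash
python3 - <<'E'
from h import *
import json
ci=json.load(open('w1.json'))
b=onz('wrist',[[271.8,90],[273.5,200]],.028,ci); d=b[0]-b[1]; print(b,np.arctan2(d[1],d[0]))
yaw=1.808
x=np.array([np.cos(yaw),np.sin(yaw)]); y=np.array([-x[1],x[0]])
f=np.array([.5004,-.3338])
print('bar pts in clamp y', (b[:,:2]-f)@y)
o=f+.016*x; print('clamp origin',o)
print(delta((*f,.12),yaw-np.pi/2), delta((*f,.041),yaw-np.pi/2))
E
```

```text
[[ 0.46440279 -0.19029665  0.028     ]
 [ 0.49128306 -0.29844894  0.028     ]] 1.814401309781018
bar pts in clamp y [0.00126804 0.00055467]
clamp origin [ 0.49664023 -0.31824802]
(array([ -8.9,  79.8, -54.7]), np.float64(0.00013082333953962078)) (array([ -8.9, 158.8, -54.8]), np.float64(0.00013082333953962078))
```

```bash
python3 -m crank '[{"hand":0.3,"dx":-9,"dy":80,"dz":-55,"yaw":0},{"hand":0.3,"dx":-9,"dy":80,"dz":-55,"yaw":0},{"hand":0.3,"dx":-9,"dy":80,"dz":-55,"yaw":0},{"hand":0.3,"dx":-9,"dy":120,"dz":-55,"yaw":0},{"hand":0.3,"dx":-9,"dy":145,"dz":-55,"yaw":0},{"hand":0.3,"dx":-9,"dy":158,"dz":-55,"yaw":0},{"hand":0.3,"dx":-9,"dy":158,"dz":-55,"yaw":0},{"hand":0.3,"dx":-9,"dy":158,"dz":-55,"yaw":0}]' 40; python3 - <<'E'
from h import *
im=bot.grab_frame('wrist'); print(delta((.5004,-.3338,.041),.24))
cv2.imwrite('pics/w2.png',im[:,:,::-1])
E
```

```text
clock: 2.87
position: [0.5015, -0.333, 0.0431]
tool_rot: [-1.571, -0.0, 0.24]
force: [1.0, -0.7, -0.0]
grip_width: 0.0597
(array([-1.6,  2.9,  0. ]), np.float64(-0.000320091506814002))
```

View pics/w2.png

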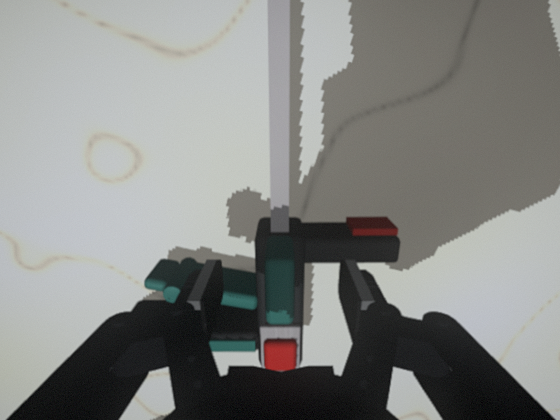

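```bash
python3 -m crank '[{"hand":1,"dx":0,"dy":1,"dz":0,"yaw":0},{"hand":1,"dx":0,"dy":1,"dz":0,"yaw":0},{"hand":1,"dx":0,"dy":1,"dz":0,"yaw":0},{"hand":1,"dx":0,"dy":1,"dz":0,"yaw":0},{"hand":1,"dx":0,"dy":1,"dz":0,"yaw":0},{"hand":1,"dx":0,"dy":1,"dz":0,"yaw":0},{"hand":1,"dx":0,"dy":1,"dz":0,"yaw":0},{"hand":1,"dx":0,"dy":1,"dz":0,"yaw":0},{"hand":1,"dx":0,"dy":-20,"dz":0,"yaw":0},{"hand":1,"dx":0,"dy":-40,"dz":0,"yaw":0},{"hand":1,"dx":0,"dy":-80,"dz":0,"yaw":0},{"hand":1,"dx":0,"dy":-80,"dz":0,"yaw":0}]' 80; python3 - <<'E'
from h import *
im=bot.grab_frame('wrist'); s=bot.observe(); print(s['position'],s['tool_rot'],s['force'],s['moment'],s['grip_width'])
cv2.imwrite('pics/w3.png',im[:,:,::-1])
im=bot.grab_frame('side')
cv2.imwrite('pics/s3.png',im[:,:,::-1])
E
```

```text
clock: 3.92
position: [0.5028, -0.3353, 0.1282]
tool_rot: [-1.575, -0.005, 0.238]
force: [2.6, -1.2, -3.3]
grip_width: 0.0122
[ 0.5022938  -0.33451375  0.12548675] [-1.57408589 -0.00374351  0.23880571] [ 0.17850367  0.09317568 -6.47173467] [ 0.03914248 -0.06564445 -0.02441582] 0.012521469633505096
```

View pics/w3.png

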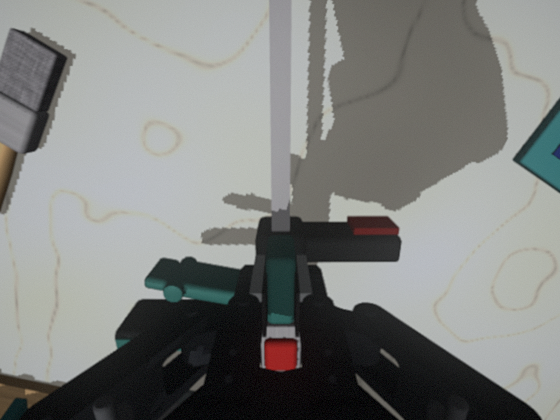

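View pics/s3.png

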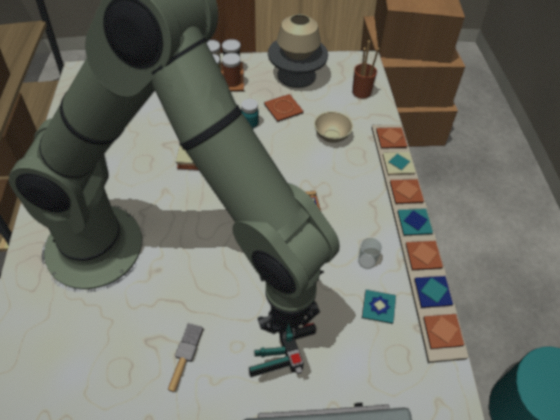

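```bash
python3 - <<'E'
from h import *
print(delta((.545,.0,.175),.063))
E
```

```text
(array([121.4, -51.8, 313.8]), np.float64(0.1761044939972054))
```

```bash
python3 -m crank '[{"hand":1,"dx":4,"dy":-12,"dz":12,"yaw":0.01},{"hand":1,"dx":14,"dy":-35,"dz":36,"yaw":0.02},{"hand":1,"dx":26,"dy":-52,"dz":68,"yaw":0.04},{"hand":1,"dx":39,"dy":-52,"dz":102,"yaw":0.06},{"hand":1,"dx":53,"dy":-52,"dz":137,"yaw":0.08},{"hand":1,"dx":67,"dy":-52,"dz":173,"yaw":0.1},{"hand":1,"dx":80,"dy":-52,"dz":208,"yaw":0.12},{"hand":1,"dx":93,"dy":-52,"dz":242,"yaw":0.14},{"hand":1,"dx":105,"dy":-52,"dz":272,"yaw":0.16},{"hand":1,"dx":115,"dy":-52,"dz":297,"yaw":0.17},{"hand":1,"dx":121,"dy":-52,"dz":312,"yaw":0.176},{"hand":1,"dx":121,"dy":-52,"dz":314,"yaw":0.176}]' 80; python3 -m crank '[{"hand":1},{"hand":1},{"hand":1}]'; python3 - <<'E'
from h import *
import json
ci=bot.camera_info('wrist'); s=bot.observe();im=bot.grab_frame('wrist');  print(s['position'],s['tool_rot'])
cv2.imwrite('pics/w4.png',im[:,:,::-1]); json.dump({k:np.array(v).tolist() for k,v in ci.items()},open('w4.json','w'))
E
```

```text
clock: 5.02
position: [0.5438, 0.0043, 0.1727]
tool_rot: [-1.57, 0.002, 0.067]
force: [-0.5, 0.3, -5.6]
grip_width: 0.0122
[0.54383935 0.00431203 0.17267903] [-1.56982778  0.00241674  0.06738717]$[0]: bad value
```

View pics/w4.png

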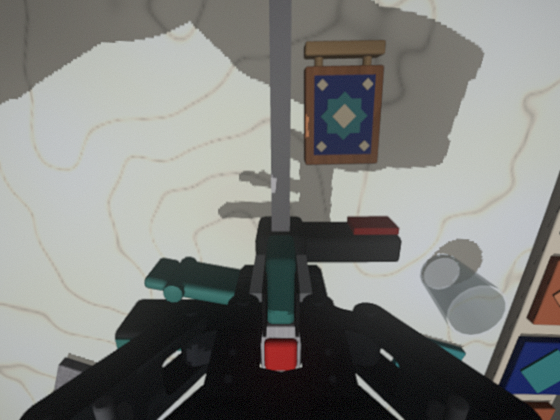

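```bash
python3 - <<'E'
import cv2
im=cv2.imread('pics/w4.png')
c=im[30:180,290:400]; cv2.imwrite('pics/w4c.png',cv2.resize(c,None,fx=4,fy=4,interpolation=cv2.INTER_CUBIC))
c=im[200:380,240:420]; cv2.imwrite('pics/w4d.png',cv2.resize(c,None,fx=3,fy=3,interpolation=cv2.INTER_CUBIC))
E
```

```text
(no output)
```

View pics/w4c.png

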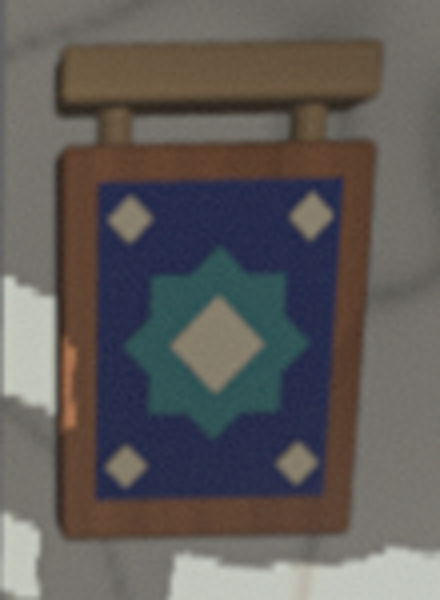

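View pics/w4d.png

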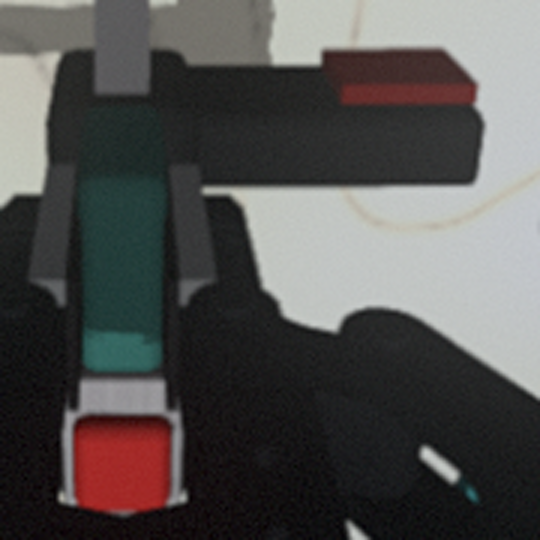

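```bash
python3 - <<'E'
from h import *
import json
ci=json.load(open('w4.json'))
cr=lambda x,y:[x/4+290-.4,y/4+30-.4]
D=onz('wrist',[cr(130,218),cr(312,215),cr(126,467),cr(297,463),cr(218,344)],.027,ci)[:,:2]; print(D)
ydir=(D[0]+D[1]-D[2]-D[3]); print('fy yaw',np.arctan2(ydir[1],ydir[0]),np.linalg.norm(ydir)/2)
xd=D[1]+D[3]-D[0]-D[2]; print('fx yaw',np.arctan2(xd[1],xd[0]),np.linalg.norm(xd)/2)
E_=onz('wrist',[cr(64,535),cr(348,530),cr(58,150),cr(375,145),cr(62,45),cr(380,41)],.024,ci)[:,:2]; print(E_)
th=np.arctan2(ydir[1],ydir[0])
th=(th+np.arctan2(xd[1],xd[0])+np.pi/2)/2
fy=np.array([np.cos(th),np.sin(th)]); fx=np.array([fy[1],-fy[0]]); print('th',th)
c=D.mean(0)
for p in E_: print(((p-c)@fx*1000).round(1),((p-c)@fy*1000).round(1))
# clamp held: tab, bar, pad
s=bot.observe(); print(s['position'],s['tool_rot'])
cd=lambda x,y:[x/3+240-.4,y/3+200-.4]
zu=.1727-.041
tab=onz('wrist',[cd(122,462)],zu+.044,ci)[0,:2]
b=onz('wrist',[cd(123,94),[280,5]],zu+.028,ci)[:,:2]
pad=onz('wrist',[cd(341,85),cd(473,85)],zu+.024,ci)[:,:2]
tcp=s['position'][:2]; yaw=s['tool_rot'][2]; tx=np.array([np.cos(yaw),np.sin(yaw)]); tz=np.array([-tx[1],tx[0]])
for n,p in (('tab',tab),('b0',b[0]),('b1',b[1]),('pad',pad[0]),('pad2',pad[1])): print(n,p,((p-tcp)@tx*1000).round(1),((p-tcp)@tz*1000).round(1))
bk=onz('wrist',[[455,305]],.075,ci);print('beaker',bk, onz('top',[[331,139]],.075))
E
```

```text
[[0.57276212 0.10542201]
 [0.61287053 0.10900639]
 [0.57778599 0.05107402]
 [0.61771362 0.05485749]
 [0.59566826 0.08016178]]
fy yaw 1.6614891711538462 0.05447231497347022
fx yaw 0.09179790179918763 0.0401872260119021
[[0.56507904 0.03354081]
 [0.63329709 0.03958582]
 [0.55582358 0.11846249]
 [0.62535731 0.12465211]
 [0.55479145 0.13935619]
 [0.62303375 0.14528445]]
th 1.6620416998739653
-34.4 -43.6
34.1 -43.8
-35.9 41.8
33.9 41.6
-35.0 62.7
33.5 62.4
[0.54346867 0.00252638 0.17282165] [-1.57051504  0.00255446  0.06640583]
tab [ 0.54681817 -0.05178169] -0.3 -54.4
b0 [0.54212279 0.0191327 ] -0.2 16.7
b1 [0.53436886 0.12818943] -0.7 126.0
pad [0.58331697 0.02210773] 41.1 16.9
pad2 [0.608457   0.02381139] 66.3 16.9
beaker [[ 0.71476936 -0.08167698  0.075     ]] [[ 0.72839864 -0.07597712  0.075     ]]
```

```bash
python3 - <<'E'
from h import *
print(delta((.5466,-.0016,.1),.0912),delta((.5466,-.0016,.046),.0912))
E
```

```text
(array([ 3. , 72.8, -4.3]), np.float64(-0.024794172737530484)) (array([  3.2, 126.8,  -4.4]), np.float64(-0.024794172737530484))
```

```bash
python3 -m crank '[{"hand":1,"dx":1,"dy":10,"dz":-2,"yaw":-0.01},{"hand":1,"dx":3,"dy":30,"dz":-4,"yaw":-0.025},{"hand":1,"dx":3,"dy":55,"dz":-4,"yaw":-0.025},{"hand":1,"dx":3,"dy":75,"dz":-4,"yaw":-0.025},{"hand":1,"dx":3,"dy":85,"dz":-4,"yaw":-0.025},{"hand":1,"dx":3,"dy":85,"dz":-4,"yaw":-0.025},{"hand":1,"dx":3,"dy":85,"dz":-4,"yaw":-0.025}]' 80;  python3 - <<'E'
from h import *
import json
ci=bot.camera_info('wrist'); s=bot.observe();im=bot.grab_frame('wrist');  print(s['position'],s['tool_rot'])
cv2.imwrite('pics/w5.png',im[:,:,::-1]); json.dump({k:np.array(v).tolist() for k,v in ci.items()},open('w5.json','w'))
im=bot.grab_frame('top')[150:260,200:360]; cv2.imwrite('pics/t5.png',cv2.resize(im[:,:,::-1],None,fx=4,fy=4))
E
```

```text
clock: 5.65
position: [0.5473, -0.0047, 0.0891]
tool_rot: [-1.571, 0.001, 0.087]
force: [0.2, 0.5, -4.9]
grip_width: 0.0125
[ 0.54726444 -0.00471072  0.08906503] [-1.57122986e+00  9.96029203e-04  8.68413400e-02]
```

View pics/w5.png

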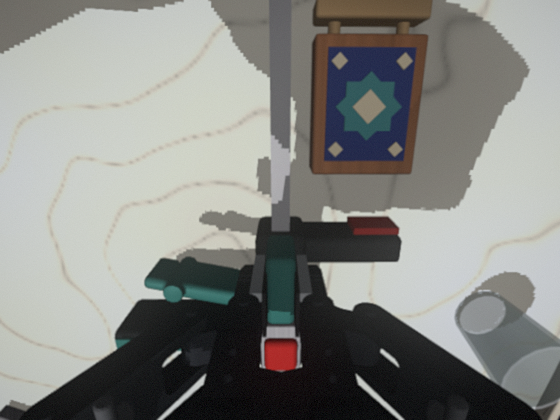

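View pics/t5.png

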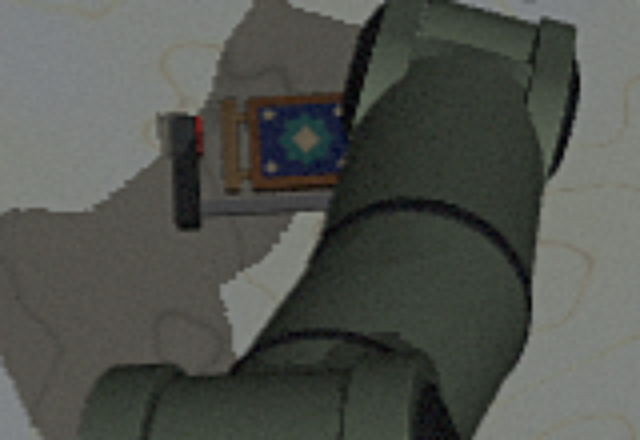

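```bash
python3 - <<'E'
from h import *
import json
ci=json.load(open('w5.json'))
D=onz('wrist',[[340,61],[404,61.5],[335.5,149.5],[395.5,149.5]],.027,ci)[:,:2]
E_=onz('wrist',[[312,173],[411,173]],.024,ci)[:,:2]
c=D.mean(0); yd=D[0]+D[1]-D[2]-D[3]; print(c,np.arctan2(yd[1],yd[0]),np.linalg.norm(yd)/2,E_.mean(0))
th=1.662; fy=np.array([np.cos(th),np.sin(th)]); fx=np.array([fy[1],-fy[0]])
mid=c+.006*fy; print('mid',mid, 'fixed end rel mid',(E_-mid)@fy)
zu=.089-.0425
pad=onz('wrist',[[354,233],[397,233]],zu+.024,ci)[:,:2]; b=onz('wrist',[[280,5],[280,220]],zu+.028,ci)[:,:2]; print(pad,b,np.arctan2(*(b[0]-b[1])[[1,0]]))
s=bot.observe(); print(s['position'],s['tool_rot'])
cy=s['tool_rot'][2]+np.pi/2; X=np.array([np.cos(cy),np.sin(cy)]); Y=np.array([-X[1],X[0]])
print('mid rel bar/pad: x',(mid-pad.mean(0))@X,'y',(mid-b[1])@Y, 'via tcp', (mid-s['position'][:2])@X-.017,(mid-s['position'][:2])@Y)
print(delta((.5466,-.0016,.046),.0912))
E
```

```text
[0.59594501 0.07999249] 1.667678479436965 0.05421790716813813 [0.59957127 0.03637215]
mid [0.59539854 0.08596756] fixed end rel mid [-0.04972638 -0.04981226]
[[0.58780431 0.01009236]
 [0.61274802 0.01224596]] [[0.53534385 0.11931068]
 [0.54439986 0.0158995 ]] 1.6581463416444406
[ 0.54803351 -0.00414707  0.09018077] [-1.57092542e+00 -1.26057774e-03  8.74528781e-02]
mid rel bar/pad: x 0.07493856542615891 y -0.05692363214480759 via tcp 0.06863331483777242 -0.05505477112332919
(array([-1.3, 44.2,  2.7]), np.float64(-0.0037471219411018275))
```

```bash
python3 -m crank '[{"hand":1,"dx":-1,"dy":4,"dz":2,"yaw":-0.004},{"hand":1,"dx":-1,"dy":15,"dz":3,"yaw":-0.004},{"hand":1,"dx":-1,"dy":28,"dz":3,"yaw":-0.004},{"hand":1,"dx":-1,"dy":38,"dz":3,"yaw":-0.004},{"hand":1,"dx":-1,"dy":42,"dz":3,"yaw":-0.004},{"hand":1,"dx":-1,"dy":44,"dz":3,"yaw":-0.004},{"hand":1,"dx":-1,"dy":44,"dz":3,"yaw":-0.004},{"hand":1,"dx":-1,"dy":44,"dz":3,"yaw":-0.004}]' 80;  python3 - <<'E'
from h import *
im=bot.grab_frame('wrist'); cv2.imwrite('pics/w6.png',im[:,:,::-1]); s=bot.observe();print(s['position'],s['tool_rot'],s['force'])
E
```

```text
clock: 6.42
position: [0.5464, -0.0009, 0.0456]
tool_rot: [-1.571, -0.0, 0.092]
force: [-0.5, 0.7, -4.9]
grip_width: 0.0126
[ 0.54651187 -0.00083035  0.04569497] [-1.57087992e+00 -6.17128558e-04  9.18217510e-02] [-0.22223152  0.6704708  -5.98283291]
```

View pics/w6.png

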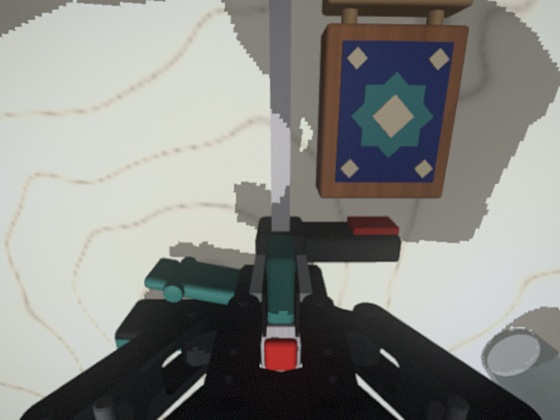

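Still off the table (−6 N), well aligned. Lower a few mm.

```bash
python3 -m crank '[{"hand":1,"dx":0,"dy":1,"dz":0,"yaw":0},{"hand":1,"dx":0,"dy":2,"dz":0,"yaw":0},{"hand":1,"dx":0,"dy":2,"dz":0,"yaw":0},{"hand":1,"dx":0,"dy":2,"dz":0,"yaw":0}]' 80
```

```text
clock: 6.8
position: [0.5463, -0.0007, 0.0434]
tool_rot: [-1.571, -0.0, 0.092]
force: [0.8, 0.9, -7.0]
grip_width: 0.0121
```

```bash
python3 -m crank '[{"hand":1,"dx":0,"dy":1,"dz":0,"yaw":0},{"hand":1,"dx":0,"dy":2,"dz":0,"yaw":0},{"hand":1,"dx":0,"dy":2,"dz":0,"yaw":0},{"hand":1,"dx":0,"dy":2,"dz":0,"yaw":0}]' 80
```

```text
clock: 7.13
position: [0.5464, -0.0007, 0.0423]
tool_rot: [-1.57, -0.001, 0.092]
force: [-6.9, 1.8, 19.2]
grip_width: 0.0122
```

```bash
python3 -m crank '[{"hand":1,"dx":0,"dy":-1,"dz":0,"yaw":0},{"hand":1,"dx":0,"dy":-1,"dz":0,"yaw":0},{"hand":0.3,"dx":0,"dy":-1,"dz":0,"yaw":0},{"hand":0.3,"dx":0,"dy":-1,"dz":0,"yaw":0},{"hand":0.3,"dx":0,"dy":-1,"dz":0,"yaw":0},{"hand":0.3,"dx":0,"dy":-1,"dz":0,"yaw":0},{"hand":0.3,"dx":0,"dy":-40,"dz":0,"yaw":0},{"hand":0.3,"dx":0,"dy":-80,"dz":0,"yaw":0},{"hand":0.3,"dx":0,"dy":-120,"dz":0,"yaw":0},{"hand":0.3,"dx":0,"dy":-120,"dz":0,"yaw":0},{"hand":0.3,"dx":0,"dy":-120,"dz":0,"yaw":0}]' 40; python3 - <<'E'
from h import *
import json
ci=bot.camera_info('wrist'); s=bot.observe();im=bot.grab_frame('wrist');  print(s['position'],s['tool_rot'])
cv2.imwrite('pics/w7.png',im[:,:,::-1]); json.dump({k:np.array(v).tolist() for k,v in ci.items()},open('w7.json','w'))
cv2.imwrite('pics/w7c.png',cv2.resize(im[180:340,140:410,::-1],None,fx=2.9,fy=2.9,interpolation=cv2.INTER_CUBIC))
E
```

```text
clock: 8.05
position: [0.5473, -0.0005, 0.1633]
tool_rot: [-1.57, -0.004, 0.092]
force: [-0.7, 0.2, -0.7]
grip_width: 0.0596
[ 5.47301312e-01 -4.98824475e-04  1.63275973e-01] [-1.57029118 -0.00387761  0.0922235 ]
```

View pics/w7.png

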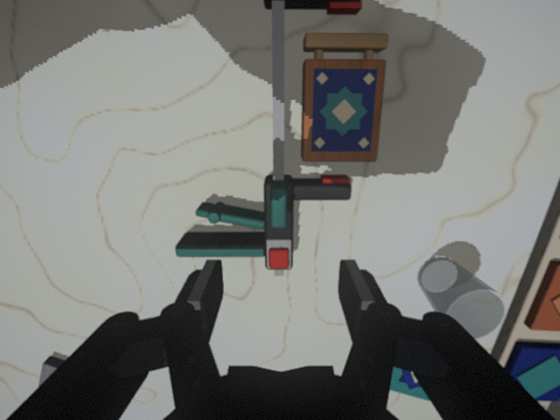

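View pics/w7c.png

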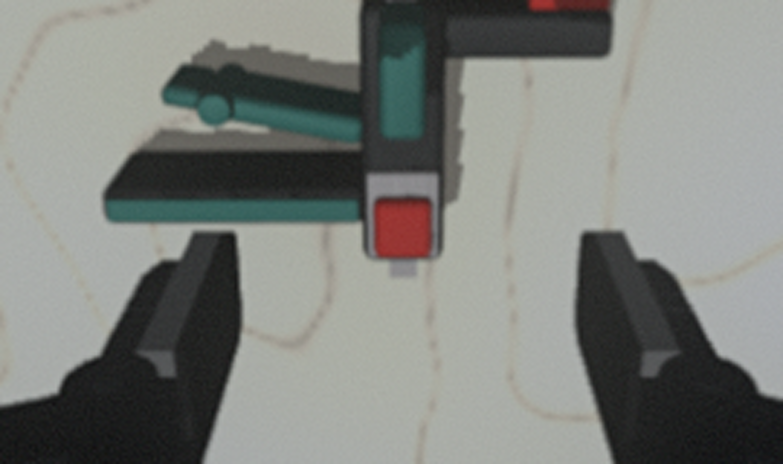

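```bash
python3 - <<'E'
from h import *
import json
ci=json.load(open('w7.json'))
cr=lambda x,y:[x/2.9+140-.4,y/2.9+180-.4]
tab=onz('wrist',[cr(404,227)],.044,ci)[0,:2]
finb=onz('wrist',[cr(402,138)],.065,ci)[0,:2]
b=onz('wrist',[[278.5,20],[279,170]],.028,ci)[:,:2]
bul=onz('wrist',[cr(214,108)],.038,ci)[0,:2]
pads=onz('wrist',[[336,185.5]],.024,ci)[0,:2]
yaw=np.arctan2(*(b[0]-b[1])[[1,0]]); print('yaw',yaw)
yaw=1.662
X=np.array([np.cos(yaw),np.sin(yaw)]); Y=np.array([-X[1],X[0]])
o=np.array([.5473,-.0005])+.017*X
print('o guess',o)
for n,p in (('tab',tab),('finback',finb),('b0',b[0]),('b1',b[1]),('bulge',bul),('pad',pads)): print(n,p,((p-o)@X*1000).round(1),((p-o)@Y*1000).round(1))
for n,q in (('sq',(-.055,.062)),('tab',(-.075,0))):
    w=o+q[0]*X+q[1]*Y; print(n,w, delta((*w,.12),yaw),delta((*w,.12),yaw-np.pi))
print(bot.observe()['qpos'])
E
```

```text
yaw 1.6658479682892224
o guess [0.54575169 0.01642935]
tab [ 0.55103442 -0.05889295] -75.5 1.6
finback [ 0.54674715 -0.01858009] -35.0 2.2
b0 [0.53192035 0.14545607] 129.8 2.0
b1 [0.54358037 0.02315532] 6.9 1.5
bulge [ 0.48613116 -0.0247937 ] -35.6 63.1
pad [0.59925542 0.01242949] -8.9 -52.9
sq [ 0.48901862 -0.04398886] (array([-61.2,  41.7, -38.1]), np.float64(-1.5696727629983807)) (array([-61.2,  41.7, -38.1]), np.float64(1.5719198905914125))
tab [ 0.55258248 -0.05825894] (array([  0.7,  41.7, -58.1]), np.float64(-1.5696727629983807)) (array([  0.7,  41.7, -58.1]), np.float64(1.5719198905914125))
[-0.41807113  0.52473693  0.43062233  1.89300108 -0.30069302  0.78598518
  0.26812337]
```

```bash
python3 - <<'E'
from h import *
print(delta((.4878,-.0481,.13),1.663-np.pi))
E
python3 -m crank '[{"hand":0,"dx":-20,"dy":10,"dz":-15,"yaw":0.125},{"hand":0,"dx":-40,"dy":20,"dz":-30,"yaw":0.25},{"hand":0,"dx":-64,"dy":33,"dz":-42,"yaw":0.5},{"hand":0,"dx":-64,"dy":33,"dz":-42,"yaw":0.5}]' 40
python3 -c "
from h import *
print(bot.observe()['qpos'],delta((.4878,-.0481,.13),1.663-np.pi))"
```

```text
(array([-62.8,  31.7, -42. ]), np.float64(1.5709198905914121))
clock: 8.43
position: [0.481, -0.0513, 0.1257]
tool_rot: [-1.574, 0.005, -0.418]
force: [0.5, -1.9, 0.3]
grip_width: 0.0857
[-0.42028037  0.52706409  0.54147971  2.07452052 -0.43539071  0.65751703
 -0.00468048] (array([ 4.9, -4.4,  5.7]), np.float64(1.0603859236079147))
```

```bash
python3 -m crank '[{"hand":0,"dx":5,"dy":-4,"dz":6,"yaw":0.12},{"hand":0,"dx":5,"dy":-4,"dz":6,"yaw":0.24},{"hand":0,"dx":5,"dy":-4,"dz":6,"yaw":0.36},{"hand":0,"dx":5,"dy":-4,"dz":6,"yaw":0.48},{"hand":0,"dx":5,"dy":-4,"dz":6,"yaw":0.6},{"hand":0,"dx":5,"dy":-4,"dz":6,"yaw":0.72},{"hand":0,"dx":5,"dy":-4,"dz":6,"yaw":0.84},{"hand":0,"dx":5,"dy":-4,"dz":6,"yaw":0.96},{"hand":0,"dx":5,"dy":-4,"dz":6,"yaw":1.06},{"hand":0,"dx":5,"dy":-4,"dz":6,"yaw":1.06},{"hand":0,"dx":5,"dy":-4,"dz":6,"yaw":1.06}]' 40
python3 - <<'E'
from h import *
im=bot.grab_frame('wrist'); cv2.imwrite('pics/w8.png',im[:,:,::-1]); s=bot.observe();print(s['qpos'],delta((.4878,-.0481,.06),1.663-np.pi),delta((.4878,-.0481,.005),1.663-np.pi))
E
```

```text
clock: 9.35
position: [0.4928, -0.045, 0.1314]
tool_rot: [-1.573, -0.001, -1.465]
force: [1.3, 0.3, 1.0]
grip_width: 0.0849
[-0.61995347  0.63043987  0.83696086  2.05470344 -0.68706082  0.75994155
 -0.81662824] (array([ 2.5, 71.6, -5.3]), np.float64(0.014385629712332815)) (array([  2.4, 126.6,  -5.2]), np.float64(0.014385629712332815))
```

View pics/w8.png

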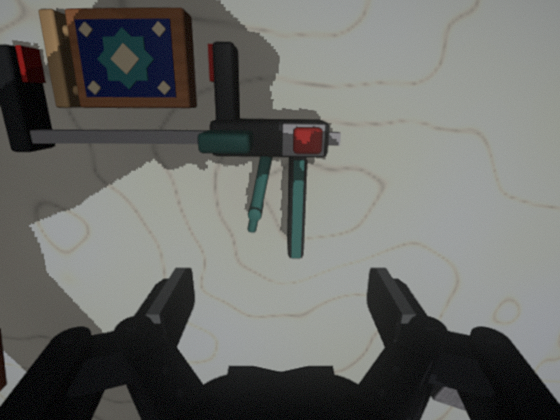

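```bash
python3 -m crank '[{"hand":0,"dx":2,"dy":30,"dz":-5,"yaw":0.014},{"hand":0,"dx":2,"dy":65,"dz":-5,"yaw":0.014},{"hand":0,"dx":2,"dy":70,"dz":-5,"yaw":0.014},{"hand":0,"dx":2,"dy":70,"dz":-5,"yaw":0.014}]' 40
python3 - <<'E'
from h import *
im=bot.grab_frame('wrist'); cv2.imwrite('pics/w9.png',im[:,:,::-1]); s=bot.observe();print(s['position'],s['tool_rot'],delta((.4878,-.0481,.005),1.663-np.pi))
E
```

```text
clock: 9.73
position: [0.4875, -0.0478, 0.0613]
tool_rot: [-1.574, 0.0, -1.481]
force: [0.5, 0.1, 0.5]
grip_width: 0.0854
[ 0.48837564 -0.04802007  0.06267082] [-1.57188120e+00 -7.27511102e-05 -1.48142811e+00] (array([ 0. , 57.7, -0.5]), np.float64(-0.0028354538052002276))
```

View pics/w9.png

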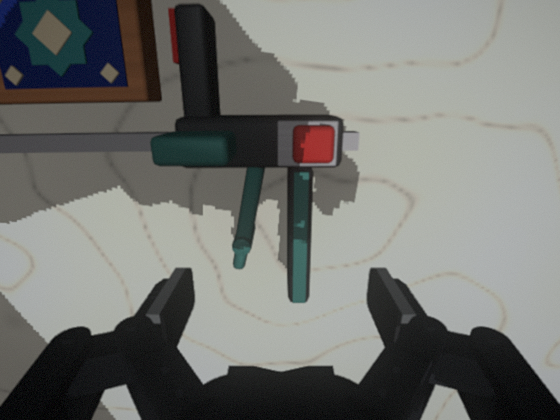

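```bash
python3 -m crank '[{"hand":0,"dx":0,"dy":25,"dz":0,"yaw":0},{"hand":0,"dx":0,"dy":50,"dz":0,"yaw":0},{"hand":0,"dx":0,"dy":56,"dz":0,"yaw":0},{"hand":0,"dx":0,"dy":56,"dz":0,"yaw":0}]' 40
python3 - <<'E'
from h import *
im=bot.grab_frame('wrist'); cv2.imwrite('pics/w10.png',im[:,:,::-1]); s=bot.observe();print(s['position'],s['tool_rot'],s['force'])
E
```

```text
clock: 10.12
position: [0.4886, -0.0476, 0.0066]
tool_rot: [-1.571, 0.0, -1.482]
force: [-0.5, 0.6, 0.2]
grip_width: 0.0854
[ 0.48901173 -0.04777495  0.00745698] [-1.57027538e+00 -6.04712374e-05 -1.48190788e+00] [-0.39157686 -0.21591013  0.55896959]
```

View pics/w10.png

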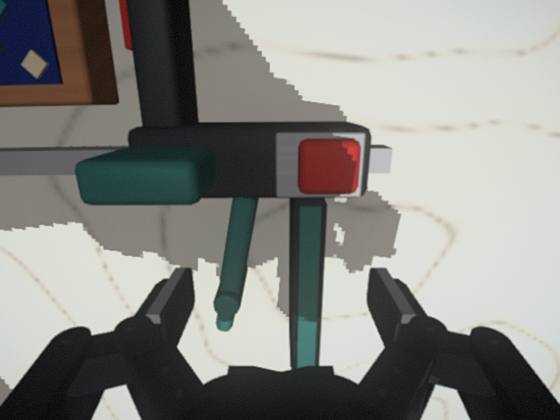

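```bash
python3 -m crank '[{"hand":1,"dx":0,"dy":2,"dz":0,"yaw":0},{"hand":1,"dx":0,"dy":2,"dz":0,"yaw":0},{"hand":1,"dx":0,"dy":2,"dz":0,"yaw":0},{"hand":1,"dx":0,"dy":2,"dz":0,"yaw":0},{"hand":1,"dx":0,"dy":2,"dz":0,"yaw":0},{"hand":1,"dx":0,"dy":2,"dz":0,"yaw":0}]' 40
python3 - <<'E'
from h import *
im=bot.grab_frame('wrist'); cv2.imwrite('pics/w11.png',im[:,:,::-1]); s=bot.observe();print(s['position'],s['tool_rot'],s['force'],s['grip_width'])
E
```

```text
clock: 10.67
position: [0.4894, -0.0497, 0.0059]
tool_rot: [-1.568, -0.003, -1.484]
force: [-4.6, -10.3, 26.7]
grip_width: 0.0274
[ 0.489431   -0.04978012  0.00590164] [-1.56798354 -0.00297706 -1.48418121] [ -3.36447063 -10.76874895  28.00658672] 0.027509364736836725
```

View pics/w11.png

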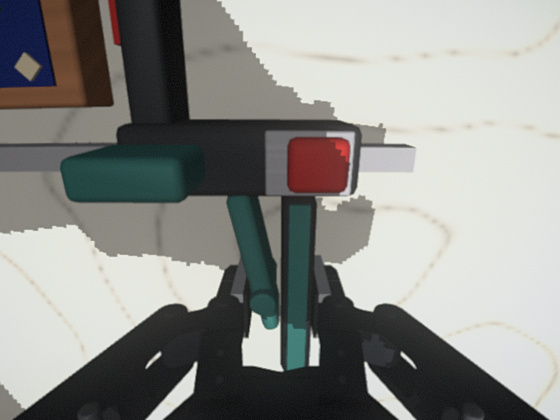

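```bash
python3 -m crank '[{"hand":0.1,"dx":0,"dy":-2,"dz":0,"yaw":0},{"hand":0.1,"dx":0,"dy":-4,"dz":0,"yaw":0},{"hand":0.1,"dx":0,"dy":-4,"dz":0,"yaw":0},{"hand":0.1,"dx":0,"dy":-4,"dz":0,"yaw":0},{"hand":0.1,"dx":0,"dy":-4,"dz":0,"yaw":0},{"hand":0.1,"dx":0,"dy":-4,"dz":0,"yaw":0},{"hand":1,"dx":0,"dy":-4,"dz":0,"yaw":0},{"hand":1,"dx":0,"dy":-4,"dz":0,"yaw":0},{"hand":1,"dx":0,"dy":-4,"dz":0,"yaw":0},{"hand":1,"dx":0,"dy":-4,"dz":0,"yaw":0},{"hand":1,"dx":0,"dy":-4,"dz":0,"yaw":0},{"hand":1,"dx":0,"dy":-4,"dz":0,"yaw":0}]' 40
python3 - <<'E'
from h import *
im=bot.grab_frame('wrist'); cv2.imwrite('pics/w12.png',im[:,:,::-1]); s=bot.observe();print(s['position'],s['tool_rot'],s['force'],s['grip_width'])
im=bot.grab_frame('top')[150:260,200:360]; cv2.imwrite('pics/t12.png',cv2.resize(im[:,:,::-1],None,fx=4,fy=4))
E
```

```text
clock: 11.72
position: [0.4891, -0.0495, 0.0092]
tool_rot: [-1.569, -0.003, -1.484]
force: [-4.3, -9.3, 23.5]
grip_width: 0.027
[ 0.48908626 -0.04945549  0.00922578] [-1.56896398 -0.00248698 -1.48358071] [-4.72639683 -9.54874199 22.641774  ] 0.027013541595491516
```

View pics/w12.png

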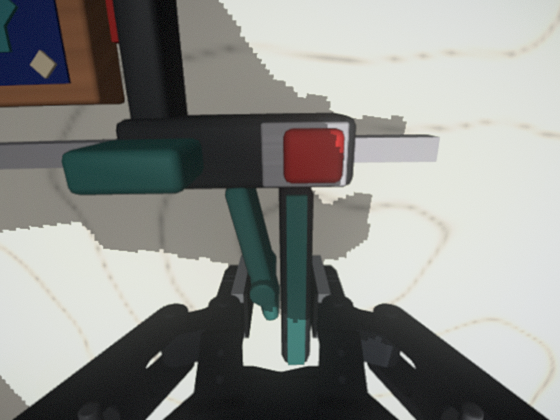

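View pics/t12.png

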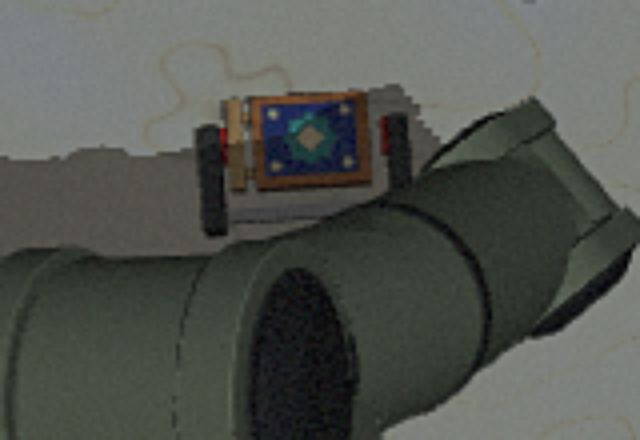

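```bash
python3 -m crank '[{"hand":0.1,"dx":0,"dy":0,"dz":0,"yaw":0},{"hand":0.1,"dx":0,"dy":0,"dz":0,"yaw":0},{"hand":0.1,"dx":0,"dy":0,"dz":0,"yaw":0},{"hand":0.1,"dx":0,"dy":0,"dz":0,"yaw":0},{"hand":0.1,"dx":0,"dy":0,"dz":0,"yaw":0},{"hand":0.1,"dx":0,"dy":0,"dz":0,"yaw":0},{"hand":1,"dx":0,"dy":0,"dz":0,"yaw":0},{"hand":1,"dx":0,"dy":0,"dz":0,"yaw":0},{"hand":1,"dx":0,"dy":0,"dz":0,"yaw":0},{"hand":1,"dx":0,"dy":0,"dz":0,"yaw":0},{"hand":1,"dx":0,"dy":0,"dz":0,"yaw":0},{"hand":1,"dx":0,"dy":0,"dz":0,"yaw":0}]' 40
python3 -m crank '[{"hand":0.1,"dx":0,"dy":0,"dz":0,"yaw":0},{"hand":0.1,"dx":0,"dy":0,"dz":0,"yaw":0},{"hand":0.1,"dx":0,"dy":0,"dz":0,"yaw":0},{"hand":0.1,"dx":0,"dy":0,"dz":0,"yaw":0},{"hand":0.1,"dx":0,"dy":0,"dz":0,"yaw":0},{"hand":0.1,"dx":0,"dy":0,"dz":0,"yaw":0},{"hand":1,"dx":0,"dy":0,"dz":0,"yaw":0},{"hand":1,"dx":0,"dy":0,"dz":0,"yaw":0},{"hand":1,"dx":0,"dy":0,"dz":0,"yaw":0},{"hand":1,"dx":0,"dy":0,"dz":0,"yaw":0},{"hand":1,"dx":0,"dy":0,"dz":0,"yaw":0},{"hand":1,"dx":0,"dy":0,"dz":0,"yaw":0}]' 40
python3 - <<'E'
from h import *
im=bot.grab_frame('wrist'); cv2.imwrite('pics/w13.png',im[:,:,::-1]); s=bot.observe();print(s['position'],s['tool_rot'],s['force'],s['grip_width'])
im=bot.grab_frame('top')[150:260,200:360]; cv2.imwrite('pics/t13.png',cv2.resize(im[:,:,::-1],None,fx=4,fy=4))
E
```

```text
clock: 12.82
position: [0.489, -0.0491, 0.0092]
tool_rot: [-1.569, -0.002, -1.483]
force: [-4.4, -7.1, 21.9]
grip_width: 0.0275
clock: 13.82
position: [0.489, -0.0499, 0.0093]
tool_rot: [-1.569, -0.003, -1.484]
force: [-5.0, -12.0, 23.3]
grip_width: 0.0274
[ 0.48898066 -0.04991702  0.0092784 ] [-1.56897665 -0.00310763 -1.48410667] [ -4.95397759 -11.05107374  23.13627586] 0.027097495917290652
```

View pics/w13.png

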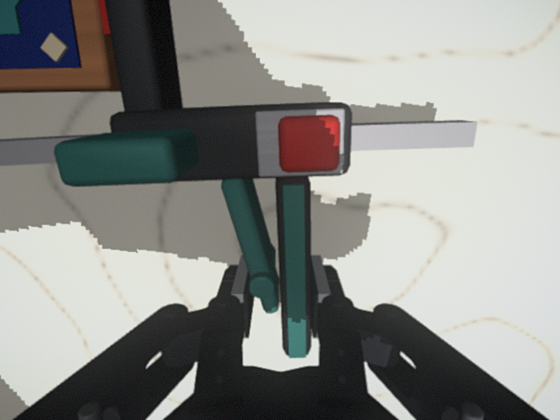

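View pics/t13.png

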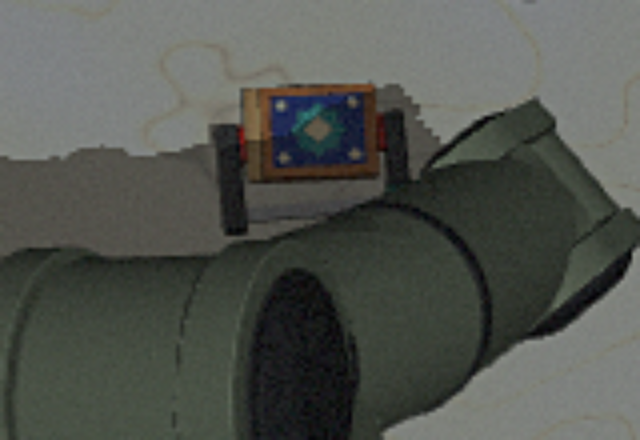

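```bash
python3 -m crank '[{"hand":0.1,"dx":0,"dy":0,"dz":-3,"yaw":0},{"hand":0.1,"dx":0,"dy":0,"dz":-3,"yaw":0},{"hand":0.1,"dx":0,"dy":0,"dz":-3,"yaw":0},{"hand":0.1,"dx":0,"dy":0,"dz":-3,"yaw":0},{"hand":0.1,"dx":0,"dy":0,"dz":-3,"yaw":0},{"hand":0.1,"dx":0,"dy":0,"dz":-3,"yaw":0},{"hand":1,"dx":0,"dy":0,"dz":-3,"yaw":0},{"hand":1,"dx":0,"dy":0,"dz":-3,"yaw":0},{"hand":1,"dx":0,"dy":0,"dz":-3,"yaw":0},{"hand":1,"dx":0,"dy":0,"dz":-3,"yaw":0},{"hand":1,"dx":0,"dy":0,"dz":-3,"yaw":0},{"hand":1,"dx":0,"dy":0,"dz":-3,"yaw":0}]' 40
python3 - <<'E'
from h import *
im=bot.grab_frame('wrist'); cv2.imwrite('pics/w14.png',im[:,:,::-1]); s=bot.observe();print(s['position'],s['tool_rot'],s['force'],s['grip_width'])
im=bot.grab_frame('top')[150:260,200:360]; cv2.imwrite('pics/t14.png',cv2.resize(im[:,:,::-1],None,fx=4,fy=4))
E
```

```text
clock: 14.92
position: [0.4859, -0.0501, 0.0093]
tool_rot: [-1.569, -0.003, -1.485]
force: [-4.3, -11.4, 22.7]
grip_width: 0.0266
[ 0.48594502 -0.05009402  0.00928044] [-1.56900669 -0.00285057 -1.48456989] [ -5.43137737 -12.74741697  24.32616879] 0.026513048119509178
```

View pics/w14.png

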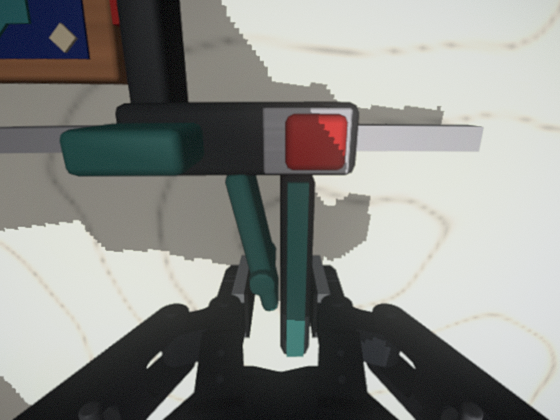

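View pics/t14.png

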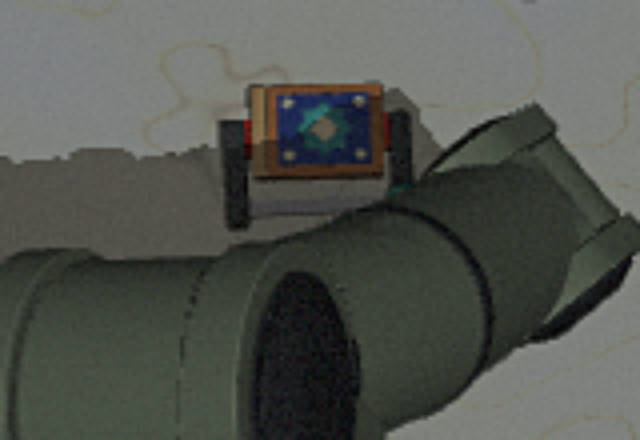

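```bash
python3 -m crank '[{"hand":0.1,"dx":0,"dy":0,"dz":-2,"yaw":0},{"hand":0.1,"dx":0,"dy":0,"dz":-2,"yaw":0},{"hand":0.1,"dx":0,"dy":0,"dz":-2,"yaw":0},{"hand":0.1,"dx":0,"dy":0,"dz":-2,"yaw":0},{"hand":0.1,"dx":0,"dy":0,"dz":-2,"yaw":0},{"hand":0.1,"dx":0,"dy":0,"dz":-2,"yaw":0},{"hand":1,"dx":0,"dy":0,"dz":-2,"yaw":0},{"hand":1,"dx":0,"dy":0,"dz":-2,"yaw":0},{"hand":1,"dx":0,"dy":0,"dz":-2,"yaw":0},{"hand":1,"dx":0,"dy":0,"dz":-2,"yaw":0},{"hand":1,"dx":0,"dy":0,"dz":-2,"yaw":0},{"hand":1,"dx":0,"dy":0,"dz":-2,"yaw":0}]' 40
python3 -m crank '[{"hand":0,"dx":0,"dy":0,"dz":0,"yaw":0},{"hand":0,"dx":0,"dy":0,"dz":0,"yaw":0},{"hand":0,"dx":0,"dy":0,"dz":0,"yaw":0},{"hand":0,"dx":0,"dy":0,"dz":0,"yaw":0},{"hand":0,"dx":0,"dy":0,"dz":0,"yaw":0},{"hand":0,"dx":0,"dy":0,"dz":0,"yaw":0},{"hand":0,"dx":0,"dy":-30,"dz":0,"yaw":0},{"hand":0,"dx":0,"dy":-70,"dz":0,"yaw":0},{"hand":0,"dx":0,"dy":-110,"dz":0,"yaw":0},{"hand":0,"dx":0,"dy":-130,"dz":0,"yaw":0},{"hand":0,"dx":0,"dy":-130,"dz":0,"yaw":0},{"hand":0,"dx":0,"dy":-130,"dz":0,"yaw":0}]' 40
python3 - <<'E'
from h import *
import json
ci=bot.camera_info('wrist'); im=bot.grab_frame('wrist'); cv2.imwrite('pics/w15.png',im[:,:,::-1]); s=bot.observe();print(s['position'],s['tool_rot'],s['force'],s['grip_width'])
json.dump({k:np.array(v).tolist() for k,v in ci.items()},open('w15.json','w'))
E
```

```text
clock: 16.02
position: [0.4839, -0.0508, 0.0095]
tool_rot: [-1.569, -0.003, -1.485]
force: [-6.8, -14.4, 30.1]
grip_width: 0.0261
clock: 17.02
position: [0.484, -0.0474, 0.139]
tool_rot: [-1.569, 0.0, -1.481]
force: [0.7, 1.6, -0.3]
grip_width: 0.0855
[ 0.48354371 -0.04746072  0.13812791] [-1.57056092e+00  3.46528026e-04 -1.48135646e+00] [0.00363235 0.70281891 0.16473304] 0.08533874134804853
```

View pics/w15.png

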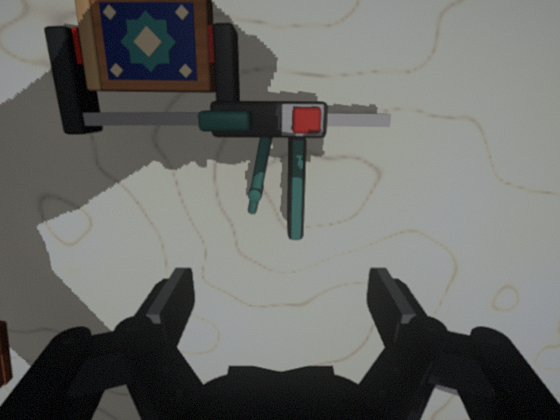

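```bash
python3 - <<'E'
import cv2
im=cv2.imread('pics/w15.png')
cv2.imwrite('pics/w15c.png',cv2.resize(im[0:150,40:260],None,fx=3.6,fy=3.6,interpolation=cv2.INTER_CUBIC))
E
```

```text
(no output)
```

View pics/w15c.png

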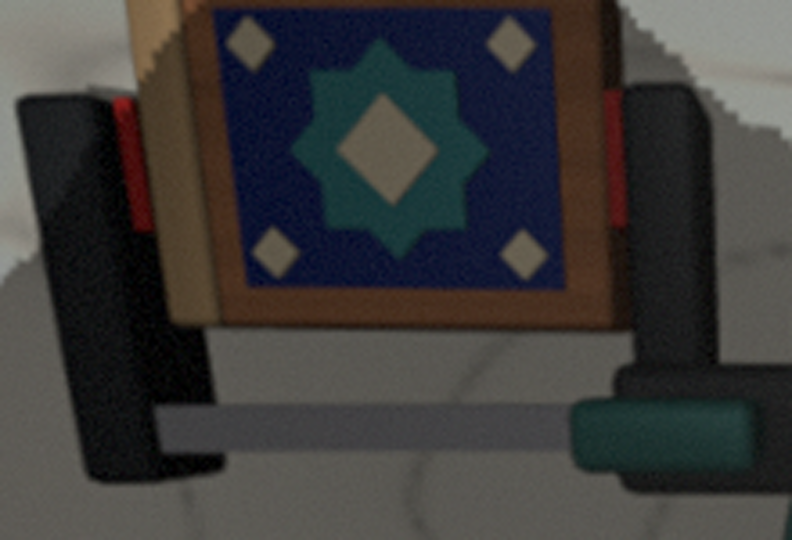

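```bash
python3 - <<'E'
from h import *
import json
ci=json.load(open('w15.json'))
im=cv2.imread('pics/w15.png')
hsv=cv2.cvtColor(im,cv2.COLOR_BGR2HSV)
m=((hsv[:,:,0]<8)|(hsv[:,:,0]>172))&(hsv[:,:,1]>170)&(hsv[:,:,2]>90); m[:,:285]=0; m[:,330:]=0; m[:100]=0; m[140:]=0
ys,xs=np.nonzero(m); print(xs.min(),xs.max(),ys.min(),ys.max(),len(xs))
tab=onz('wrist',[[(xs.min()+xs.max())/2,(ys.min()+ys.max())/2]],.044,ci)[0,:2]
cr=lambda x,y:[x/3.6+40-.4,y/3.6-.4]
b=onz('wrist',[cr(160,428),[385,119.5],cr(560,427)],.028,ci)[:,:2]
D=onz('wrist',[cr(250,43),cr(512,44),cr(275,252),cr(524,255)],.027,ci)[:,:2]
fe=onz('wrist',[cr(607,200)],.024,ci)[0,:2]; ro=onz('wrist',[cr(148,200)],.024,ci)[0,:2]
d=b[0]-b[1]; yaw=np.arctan2(d[1],d[0]); X=np.array([np.cos(yaw),np.sin(yaw)]); Y=np.array([-X[1],X[0]])
print('clamp yaw',yaw,'tab',tab,'tab y from bar',(tab-b[1])@Y)
o=tab+.075*X; o=o+((b[1]-o)@Y)*Y
c=D.mean(0); print('tile c in clamp',(c-o)@X,(c-o)@Y,'fixed/rail ends',(fe-o)@X,(ro-o)@X)
print('o',o,'press at',o-.075*X, delta((*(o-.075*X),.1),yaw-np.pi),delta((*(o-.075*X),.06),yaw-np.pi))
E
```

```text
293 319 108 131 509
clamp yaw 1.6550143762794574 tab [ 0.55707424 -0.06161779] tab y from bar -4.017149240866816e-05
tile c in clamp 0.044923027163437546 -0.056225625377332854 fixed/rail ends 0.0002485689989160016 0.10043457717371272
o [0.55072533 0.01311302] press at [ 0.55703422 -0.06162117] (array([20.7, 38.1, 71.9]), np.float64(0.005221813970647915)) (array([20.7, 78.1, 71.9]), np.float64(0.005221813970647915))
```

```bash
python3 -m crank '[{"hand":1,"dx":10,"dy":0,"dz":35,"yaw":0.005},{"hand":1,"dx":21,"dy":10,"dz":72,"yaw":0.005},{"hand":1,"dx":21,"dy":35,"dz":72,"yaw":0.005},{"hand":1,"dx":21,"dy":60,"dz":72,"yaw":0.005},{"hand":1,"dx":21,"dy":78,"dz":72,"yaw":0.005},{"hand":1,"dx":21,"dy":78,"dz":72,"yaw":0.005},{"hand":1,"dx":21,"dy":78,"dz":72,"yaw":0.005},{"hand":1,"dx":21,"dy":78,"dz":72,"yaw":0.005}]' 40
python3 - <<'E'
from h import *
import json
ci=bot.camera_info('wrist'); im=bot.grab_frame('wrist'); cv2.imwrite('pics/w16.png',im[:,:,::-1]); s=bot.observe();print(s['position'],s['tool_rot'],s['force'],s['grip_width'])
print(delta((.557,-.0616,.046),1.655-np.pi))
E
```

```text
clock: 17.73
position: [0.5572, -0.0628, 0.0607]
tool_rot: [-1.571, -0.0, -1.488]
force: [0.4, 0.1, 0.6]
grip_width: 0.0001
[ 0.55747854 -0.06264363  0.06111462] [-1.56997461e+00 -1.63545106e-04 -1.48735570e+00] [-0.03592935 -0.71303675  1.59263928] -2.5751308565441544e-05
(array([-1.1, 15.1, -0.4]), np.float64(-0.0007630451861233567))
```

View pics/w16.png

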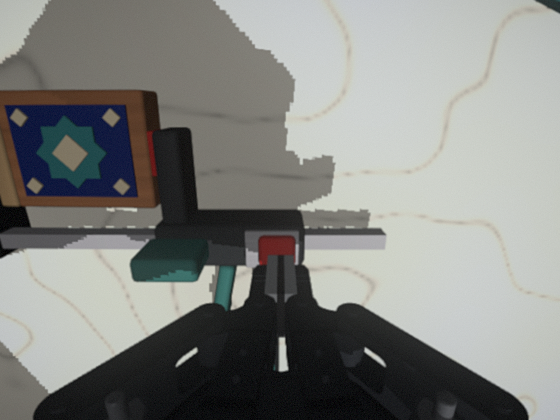

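```bash
python3 -m crank '[{"hand":1,"dx":-1,"dy":10,"dz":0,"yaw":0},{"hand":1,"dx":-1,"dy":15,"dz":0,"yaw":0},{"hand":1,"dx":-1,"dy":18,"dz":0,"yaw":0},{"hand":1,"dx":-1,"dy":20,"dz":0,"yaw":0},{"hand":1,"dx":-1,"dy":21,"dz":0,"yaw":0},{"hand":1,"dx":-1,"dy":21,"dz":0,"yaw":0}]' 40
```

```text
clock: 18.28
position: [0.5572, -0.0612, 0.0393]
tool_rot: [-1.571, 0.0, -1.487]
force: [0.1, 2.6, 3.3]
grip_width: 0.0001
```

```bash
python3 -m crank '[{"hand":1,"dx":0,"dy":1,"dz":0,"yaw":0},{"hand":1,"dx":0,"dy":2,"dz":0,"yaw":0},{"hand":1,"dx":0,"dy":2,"dz":0,"yaw":0},{"hand":1,"dx":0,"dy":2,"dz":0,"yaw":0},{"hand":1,"dx":0,"dy":2,"dz":0,"yaw":0},{"hand":1,"dx":0,"dy":2,"dz":0,"yaw":0},{"hand":1,"dx":0,"dy":2,"dz":0,"yaw":0},{"hand":1,"dx":0,"dy":2,"dz":0,"yaw":0},{"hand":1,"dx":0,"dy":2,"dz":0,"yaw":0}]' 40
python3 - <<'E'
from h import *
im=bot.grab_frame('wrist'); cv2.imwrite('pics/w17.png',im[:,:,::-1]); s=bot.observe();print(s['position'],s['tool_rot'],s['force'],s['grip_width'])
E
```

```text
clock: 19.03
position: [0.5572, -0.0614, 0.0375]
tool_rot: [-1.57, 0.0, -1.487]
force: [-1.7, 2.1, 7.2]
grip_width: 0.0004
[ 0.55724545 -0.06139241  0.03758422] [-1.57033565e+00  1.26996375e-04 -1.48705300e+00] [-1.62847564  2.53498583  7.79667203] 0.00027277589692078894
```

View pics/w17.png

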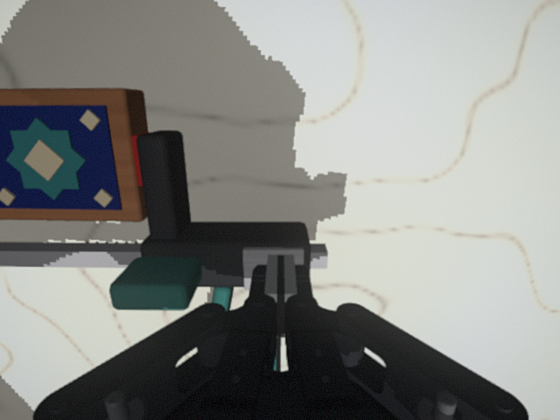

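```bash
python3 -m crank '[{"hand":1,"dx":0,"dy":0.5,"dz":0,"yaw":0},{"hand":1,"dx":0,"dy":0.5,"dz":0,"yaw":0},{"hand":1,"dx":0,"dy":0.5,"dz":0,"yaw":0},{"hand":1,"dx":0,"dy":0.5,"dz":0,"yaw":0},{"hand":1,"dx":0,"dy":0.5,"dz":0,"yaw":0},{"hand":1,"dx":0,"dy":0.5,"dz":0,"yaw":0},{"hand":1,"dx":0,"dy":0.5,"dz":0,"yaw":0},{"hand":1,"dx":0,"dy":0.5,"dz":0,"yaw":0}]' 40
python3 -m crank '[{"hand":1,"dx":0,"dy":-5,"dz":0,"yaw":0},{"hand":1,"dx":0,"dy":-15,"dz":0,"yaw":0},{"hand":1,"dx":0,"dy":-40,"dz":0,"yaw":0},{"hand":1,"dx":0,"dy":-80,"dz":0,"yaw":0},{"hand":1,"dx":0,"dy":-120,"dz":0,"yaw":0},{"hand":1,"dx":0,"dy":-140,"dz":-20,"yaw":0},{"hand":1,"dx":0,"dy":-140,"dz":-40,"yaw":0},{"hand":1,"dx":0,"dy":-140,"dz":-60,"yaw":0},{"hand":1,"dx":0,"dy":-140,"dz":-60,"yaw":0},{"hand":1,"dx":0,"dy":-140,"dz":-60,"yaw":0},{"hand":1,"dx":0,"dy":-140,"dz":-60,"yaw":0}]' 40
python3 - <<'E'
from h import *
import json
ci=bot.camera_info('wrist'); im=bot.grab_frame('wrist'); cv2.imwrite('pics/w18.png',im[:,:,::-1]); s=bot.observe();print(s['position'],s['tool_rot'],s['force'],s['clock'])
json.dump({k:np.array(v).tolist() for k,v in ci.items()},open('w18.json','w'))
im=bot.grab_frame('top'); cv2.imwrite('pics/t18.png',im[:,:,::-1])
E
```

```text
clock: 19.75
position: [0.5573, -0.0615, 0.0372]
tool_rot: [-1.57, 0.0, -1.487]
force: [-1.3, 2.6, 12.2]
grip_width: -0.0001
clock: 20.67
position: [0.4977, -0.0664, 0.1772]
tool_rot: [-1.57, -0.0, -1.487]
force: [0.5, 0.6, 0.2]
grip_width: 0.0002
[ 0.497803   -0.06643807  0.17703683] [-1.57041605e+00 -2.73347959e-04 -1.48675810e+00] [ 0.72893971 -0.03774222  0.08650856] 20.7167
```

View pics/w18.png

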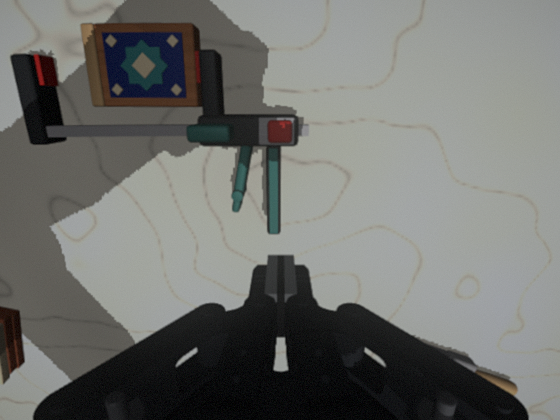

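View pics/t18.png

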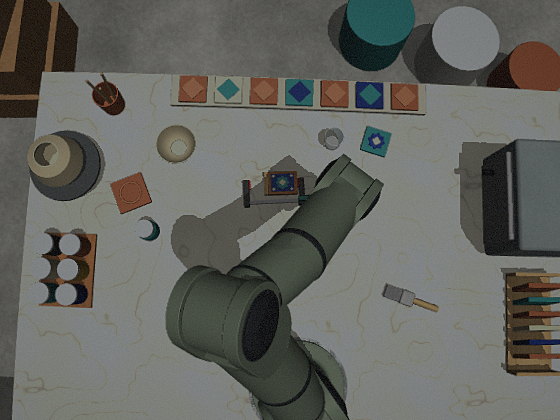

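```bash
python3 - <<'E'
from h import *
import json
ci=json.load(open('w18.json'))
im=cv2.imread('pics/w18.png')
cv2.imwrite('pics/w18c.png',cv2.resize(im[10:150,5:315],None,fx=2.5,fy=2.5,interpolation=cv2.INTER_CUBIC))
E
```

```text
(no output)
```

View pics/w18c.png

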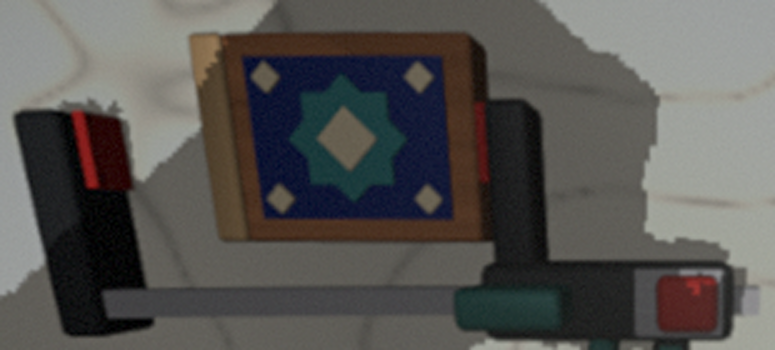

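```bash
python3 - <<'E'
from h import *
import json
ci=json.load(open('w18.json'))
cr=lambda x,y:[x/2.5+5-.4,y/2.5+10-.4]
W=lambda x,y,z:onz('wrist',[cr(x,y)],z,ci)[0,:2]
b0=W(110,301,.028); b1=W(450,300,.028); X=(b0-b1)/np.linalg.norm(b0-b1); Y=np.array([-X[1],X[0]])
tab=W(687,300,.044); o=tab+.075*X; o+=((b1-o)@Y)*Y
f=lambda p:np.array([(p-o)@X,(p-o)@Y]).round(4)
# far pad face top edge at z .024 : right edge of bright top strip
print('far pad face', f(W(91,150,.024)), 'tail end',f(W(758,298,.028)),'tile c',f(W(347,138,.027)))
print('frame fixed/rail',f(W(478,130,.024)),f(W(207,135,.024)), 'tilec world',W(347,138,.027))
print(np.arctan2(X[1],X[0]))
E
```

```text
far pad face [ 0.1428 -0.0536] tail end [-0.1014 -0.0013] tile c [ 0.046  -0.0561]
frame fixed/rail [-0.0002 -0.0589] [ 0.0984 -0.058 ] tilec world [0.60346291 0.06302736]
1.6488817742116657
```

```bash
python3 - <<'E'
from workcell import bot
print(bot.observe()['force'],bot.observe()['qd'].round(3)); print(bot.job_done())
E
```

```text
[0.10226112 0.36383472 0.06517473] [ 0.002  0.004 -0.003  0.003  0.    -0.001  0.002]
the job is handed in; nothing more can be done
None
```

I carried the clamp by its fin to the frame, laid it flat with the frame between the jaws and let go. Six trigger squeezes pushed the end rail home. I then pressed the release tab for about 1.5 s at roughly 4–12 N, moved the arm clear and handed the job in at about 20.8 s.

Last checks, from the wrist picture:
- **Jaws:** the far pad's face is at clamp x ≈ 142.8 mm and the bar tail at ≈ −101.4 mm, so the clamp is fully open.
- **Frame:** it spans clamp x ≈ 0 to 98–100 mm with no visible gap at the rail. Its middle is at about (50, −56) mm in the clamp frame, and it slid about 18 mm from where it started.
- **Bystanders:** those the final top picture shows (bowl, beaker, jar, carved tile, painted tile, brush) look unmoved by eye. The arm hid the tile stack there, so I didn't check that one.
- **Robot:** it was touching nothing, with wrist force near zero.

**Force while squeezing:** the wrist read about 22–30 N upward at full closure. The cause is probably the pads swinging forward against the clamp, and it stayed far below the limit. No check failed.

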